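# Put the label scraper into its blade garage

## Task

Put the wide orange-handled label scraper away: slide it flat, blade first, into the slot of the green blade garage that is screwed to the desk, until the whole steel blade is inside, and let go of it with its handle lying on the desk. Leave the narrow blue-handled scraper where it lies.

Things in the scene. Friction and masses are not known exactly. Their poses are not given: they have to be found in the camera images.
- scraper: Wide label scraper, orange handle, lying flat, 0.11 kg. Origin: under the handle's middle, on the desk; x to the blade, z up. Handle x -45 to 45 mm, 26 wide, 24 high: grip across it near the middle. Then a black neck 18 mm wide, black clamp bar 60 wide, 9 thick (x 57 to 71), steel blade 60 wide, 3 thick (x 71 to 120), level at mid height, 10.5 to 13.5 mm above the handle's underside.
- blade_edge (a point): Middle of the front cutting edge of the orange-handled scraper's blade: 120 mm ahead (+x) of the scraper's origin and 12 mm above its underside. Axes as the scraper's.
- slot_mouth (a point): Middle of the slot mouth of the green blade garage, 13 mm above the desk; x points level into the slot, z up. Slot 80 mm wide, 18 high (4 to 22 above the desk), 55 deep to a back wall: a scraper lying on the desk has its blade at slot height. Garage fixed, 65 deep, 100 wide (136 over low screw ears), 29 high, mouth towards the robot, 32 mm wide viewing notch in the roof.
- narrow_scraper: The other scraper, to be left alone: blue handle, blade and clamp bar only 30 mm wide, otherwise the same shape and size, same origin and axes. It lies on the other side of the desk's middle from the orange one.

How it is judged (in metres and radians):
At the end, for the whole second after the job is handed in: The orange-handled scraper lies at rest and let go, flat (within 8 degrees) with its handle on the desk (within 6 mm), its blade in the garage's slot: front edge at least 40 mm past the mouth, within 15 mm of the slot's middle sideways, pointing along the slot within 15 degrees (x of blade_edge in the frame of slot_mouth between 0.04 and 0.06 m and y of blade_edge in the frame of slot_mouth between -0.015 and 0.015 m and z of blade_edge in the frame of slot_mouth between -0.01 and 0.01 m and angle between the x axis of scraper and the x axis of slot_mouth, either way round below 0.26 rad and angle between scraper's own z axis and vertical below 0.15 rad and height (world z) of scraper below 0.006 m and linear speed of scraper below 0.02 m/s); the robot touches nothing.
It fails at once if the blue-handled scraper is shifted by more than 25 mm (distance of narrow_scraper from where it was at the start of the episode above 0.025 m).
It also fails if it takes over 35 s, if anything falls off the work surface, if the arm or the gripper's body presses on something with over 40 N, if the wrist force passes 120 N, or if a joint passes its speed limit or range.

## Robot

A 6-joint arm with a two-finger parallel gripper is mounted at the origin on a cart in front of the work surface, level with it; the furniture and walls round the work are solid. World frame = base frame: x ahead of the robot, y to its left, z up, the work surface at z = 0. Lengths are in m, angles in degrees, forces in N, time in s.
With the tool pointing down it reaches from about 0.375 to 0.9 m from the base axis. Payload 3.1 kg.
Tool frame: the origin (TCP) lies between the finger pads; the fingertips stand 11 mm ahead of it and the grasp point (between the pads) lies 8 mm behind it; z points along the fingers, y is the direction in which the jaws open and shut (so a half turn about z gives the same grasp; the last joint's range is limited). The gripper opens to 87 mm and grips with 3 to 60 N. Pads are 19 mm wide; open, the fingers measure 117 mm over their backs; the gripper's body (75 mm by 190 mm) begins 51 mm behind the grasp point.
Start: joints at [67.122, 30.224, 82.088, -0, 67.689, -10.227], TCP at [0.137, 0.61, 0.234] pointing down, gripper open.
Joint ranges: [-176.69, 176.69], [-43.24, 126.21], [12.49, 139.97], [-82, 262], [0, 151.66], [-163.58, 163.58]. Speed limits (degrees/s): [159.86, 159.86, 180, 180, 180, 180].

## Interface

Orientations are given as a 3x3 rotation matrix whose columns are the frame's x, y, z axes.
In Python, from rig import bot, vision gives the robot as it stands. The module is installed in compiled form; this text tells all that it offers.
- The arm moves only by the tool jog_arm, never from a script. Its argument "rows" is a list of rows, each an object with "dp": the shift along the tool's x, y, z in mm, a list of three; "turn": the turn, a rotation vector about the tool's x, y, z in degrees, a list of three; "grip": the opening, from 0 (shut) to 1 (fully open). A call has 1 to 10 rows; each row is the pose to reach, as a shift and turn from the pose commanded when the call began, along the tool's axes at that moment; what a row does not reach only later rows make up. A row lasts 1/10 s, in which the tool goes at most 50 mm and 8.59 degrees, less where a joint would pass 70% of its speed; a pose out of reach is approached as far as the arm can. A call with a gripper value outside its range is refused whole. The fingers move at their own pace and stop on an object; the grip force is fixed at half the most. Time passes only in rows, so rows that repeat a pose let the fingers close. It gives the time, the measured TCP pose, the force and the opening at its end, in the units of the state.
- bot.read_state(): the state, without advancing time (a new reading comes with each control period).
- vision.capture(name): name is "scene" or "top"; returns (picture, depth): 400x640x3 uint8, red, green, blue; 400x640 float32, m along the optical axis (not along the pixel's ray), 0 where there is no reading.
- vision.camera_info(name): a dict with "vertical_fov" (degrees; the focal length in pixels is half the picture's height over the tangent of half this angle, whatever the lens; pixels are square), "cx", "cy" (the principal point, pixels), "k1" (the pictures are not rectified: a ray, as slopes to the right and down, at radius r is drawn at 1 + k1 r^2 times it, then the intrinsics apply), "position" and "rotation" of the camera in the world. Camera axes: x right, y down, z forward; pixel columns grow to the right and rows downward; lengths in m; the calibration is good to about 2 mm. A picture is of the moment at which its call begins. camera_info takes no time and is no camera call.
- bot.hand_in(): hands the job in, once; it reports no verdict.
The state is a dict: "time_s": time; "joint_positions": joint angles; "qvel": joint speeds; "tau": joint torques, N m; "position": TCP position; "tcp_rot": TCP orientation; "force": force on the tool from outside, world axes, zero at the start; "moment": the same for the moment, N m; "opening": opening from 0.0 (shut) to 1.0 (fully open).
Only numpy, scipy, OpenCV 4.12 (cv2) and the standard library are available. Lean on these libraries where they do the work, as an engineer would, in place of code of your own. Each camera call takes 0.05 s, during which the arm holds its last target.

## Working session

There is one attempt and no reset: what is moved stays moved. The work goes in short steps, Python scripts to look and compute and a tool call to move; the robot and the scene stay as the last step left them, time stands still between calls to the robot, and variables do not carry over. Pictures are saved under pics/ and viewed, and the job is handed in when it is done.

Besides the shell and the picture viewer there is one more tool, called after "Emit:" as name(argument=value, ...) on one line, values as JSON. jog_arm: Moves the arm, as the interface text tells. Its arguments: {"type":"object","properties":{"rows":{"type":"array"}},"required":["rows"]}

```bash
mkdir -p pics
cat > h.py <<'E'
import numpy as np, cv2
from rig import bot, vision
def cap(n,f):
    im,d=vision.capture(n); cv2.imwrite('pics/'+f,im[:,:,::-1]); np.savez('pics/'+f+'.npz',im=im,d=d); return im,d
def K(n):
    c=vision.camera_info(n); f=200/np.tan(np.radians(c['vertical_fov'])/2)
    return c,np.array([[f,0,c['cx']],[0,f,c['cy']],[0,0,1.]]),np.array([c['k1'],0,0,0,0.])
def _und(n,uv):
    c,k,D=K(n); uv=np.asarray(uv,float).reshape(-1,1,2)
    s=cv2.undistortPointsIter(uv,k,D,None,None,(3,50,1e-10)).reshape(-1,2)
    return c,np.c_[s,np.ones(len(s))]
def pts(n,uv,z):  # depth
    c,s=_und(n,uv); return (s*np.asarray(z)[:,None])@np.array(c['rotation']).T+np.array(c['position'])
def plane(n,uv,h):
    c,s=_und(n,uv); r=s@np.array(c['rotation']).T; p=np.array(c['position'])
    return p+r*((h-p[2])/r[:,2])[:,None]
E
python3 - <<'E'
from h import *
for n in('scene','top'):
    cap(n,n+'0.png'); print(vision.camera_info(n))
s=bot.read_state(); print(s)
E
```

```text
{'vertical_fov': 46.572125412832904, 'cx': 316.1780408143601, 'cy': 193.64162089998848, 'k1': 0.01267943920773647, 'position': array([-0.10975828, -0.44330237,  0.93974371]), 'rotation': array([[ 0.57402811, -0.6077651 ,  0.54873792],
       [-0.81879373, -0.43281583,  0.37715684],
       [ 0.00827969, -0.6658018 , -0.74608271]])}
{'vertical_fov': 47.14787497058009, 'cx': 318.6259684302726, 'cy': 198.14558582036423, 'k1': -0.09911803263512518, 'position': array([0.31081996, 0.01243211, 1.21957427]), 'rotation': array([[-0.01204887, -0.9808546 ,  0.19436839],
       [-0.99991983,  0.01257561,  0.00147625],
       [-0.00389229, -0.19433502, -0.98092749]])}
{'time_s': 0.1, 'joint_positions': array([ 6.71215686e+01,  3.02741471e+01,  8.21497104e+01, -3.93313935e-04,
        6.76912511e+01, -1.02265499e+01]), 'qvel': array([ 0.00354522, -0.17559981, -0.1782964 ,  0.06878227,  0.00309437,
       -0.13197955]), 'tau': array([-6.45609107e-04, -4.40987742e+01, -1.77151269e+01,  6.34744763e-02,
        5.33597998e-02, -2.85388523e-05]), 'position': array([0.13659857, 0.60921981, 0.23266035]), 'tcp_rot': array([[-9.75719269e-01,  2.19023532e-01, -7.75210938e-04],
       [ 2.19024623e-01,  9.75717571e-01, -1.85344567e-03],
       [ 3.50438716e-04, -1.97823294e-03, -9.99997982e-01]]), 'force': array([ 0.06741502, -0.21859086,  0.06572125]), 'moment': array([ 0.02753775,  0.00395479, -0.05956463]), 'opening': 1.0046192260376559}
```

View pics/top0.png

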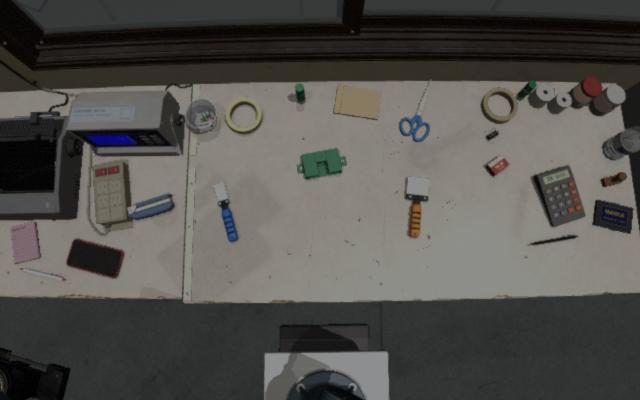

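View pics/scene0.png

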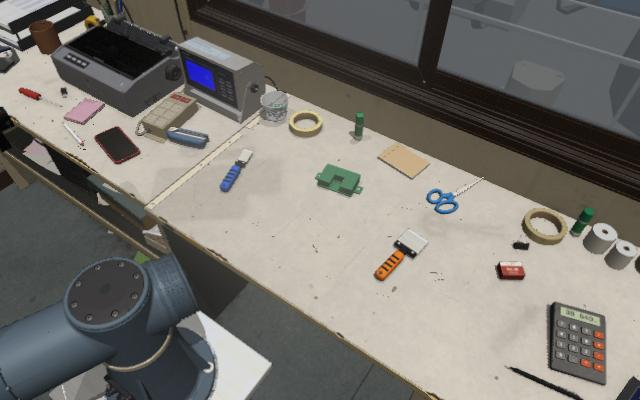

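The top view shows the orange handle at about (415,220) with its blade edge at (418,178). The garage is centred at about (322,163) and the blue scraper is at (228,212). Next I segment and measure them.

```bash
cat > m.py <<'E'
from h import *
def seg(n,f,lo,hi,hmin,hmax,nm,roi):
    z=np.load('pics/'+f+'.npz'); im,d=z['im'],z['d']
    hsv=cv2.cvtColor(im,cv2.COLOR_RGB2HSV); m=cv2.inRange(hsv,lo,hi)
    mm=np.zeros_like(m);x0,y0,x1,y1=roi;mm[y0:y1,x0:x1]=m[y0:y1,x0:x1]
    k,l,st,_=cv2.connectedComponentsWithStats(cv2.morphologyEx(mm,cv2.MORPH_CLOSE,np.ones((5,5))))
    i=1+np.argmax(st[1:,4]); v,u=np.nonzero((l==i)&(d>0))
    P=pts(n,np.c_[u,v],d[v,u]); return np.c_[u,v],P
def rect(P):
    (c,s,a)=cv2.minAreaRect((P[:,:2]*1000).astype(np.float32)); return np.round(c,1),np.round(s,1),round(a,1)
E
python3 - <<'E'
from m import *
R={'top':{'o':(380,190,450,250),'g':(280,130,360,190)},'scene':{'o':(360,230,420,290),'g':(300,150,380,210)}}
for n in R:
  for nm,lo,hi in(('o',(5,120,80),(22,255,255)),('g',(60,60,30),(95,255,255))):
    uv,P=seg(n,n+'0.png',lo,hi,0,1,nm,R[n][nm])
    print(n,nm,len(P),'z',np.percentile(P[:,2],[5,50,95]).round(4),rect(P))
    t=P[P[:,2]>(0.024 if nm=='g' else 0.018)]
    print('  high',len(t),rect(t), t.mean(0).round(4))
    # plane at nominal top
    Q=plane(n,uv[P[:,2]>(0.024 if nm=='g' else .018)],0.029 if nm=='g' else 0.024); print('  plane',rect(Q),Q.mean(0).round(4))
# enlarged
z=np.load('pics/top0.png.npz')['im'][130:260,270:460,::-1]; cv2.imwrite('pics/z0.png',cv2.resize(z,None,fx=4,fy=4,interpolation=2))
z=np.load('pics/scene0.png.npz')['im'][150:290,300:440,::-1]; cv2.imwrite('pics/z1.png',cv2.resize(z,None,fx=4,fy=4,interpolation=2))
E
```

```text
top o 284 z [0.0144 0.022  0.0267] (array([ 487.4, -241.5]), array([23. , 87.6]), 82.8)
  high 245 (array([ 486.8, -241.3]), array([22.9, 85.6]), 82.8) [ 0.4851 -0.2414  0.0227]
  plane (array([ 486. , -240.7]), array([23.1, 85.3]), 82.8) [ 0.4849 -0.2412  0.024 ]
top g 983 z [0.001  0.0267 0.0315] (array([645.8,   5.5]), array([ 66.6, 133.7]), 9.6)
  high 679 (array([645.1,   5.7]), array([65.2, 99.8]), 9.6) [0.647  0.0062 0.0282]
  plane (array([644.1,   5.7]), array([64.6, 99.4]), 10.2) [0.6468 0.0062 0.029 ]
scene o 376 z [0.0119 0.0226 0.0265] (array([ 487.9, -245. ]), array([28.2, 91.1]), 80.2)
  high 315 (array([ 488.1, -244.8]), array([24.7, 90.4]), 83.1) [ 0.4848 -0.2455  0.0232]
  plane (array([ 485., -246.]), array([24.5, 89.1]), 83.6) [ 0.4843 -0.2457  0.024 ]
scene g 812 z [0.0017 0.0272 0.0313] (array([646.1,   3.7]), array([ 63.5, 131. ]), 10.8)
  high 516 (array([646.4,   2.2]), array([ 63.4, 101. ]), 10.9) [0.6484 0.0019 0.0287]
  plane (array([645.1,   2.1]), array([ 65.2, 100.1]), 10.7) [0.6482 0.0018 0.029 ]
```

View pics/z0.png

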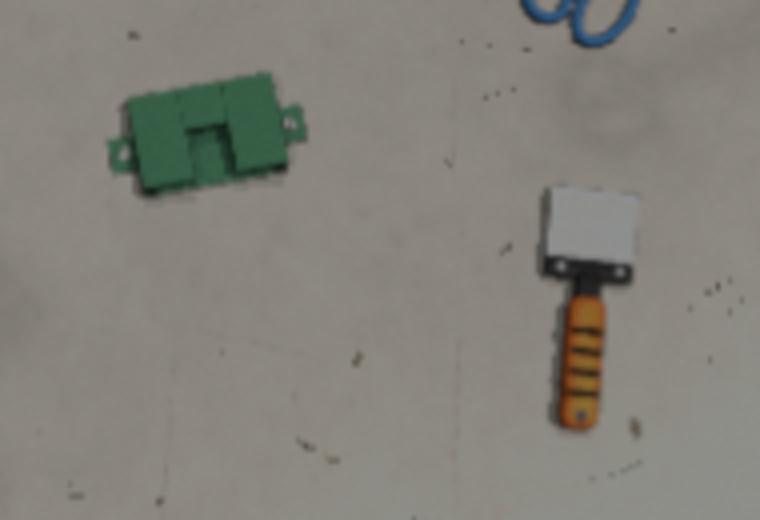

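View pics/z1.png

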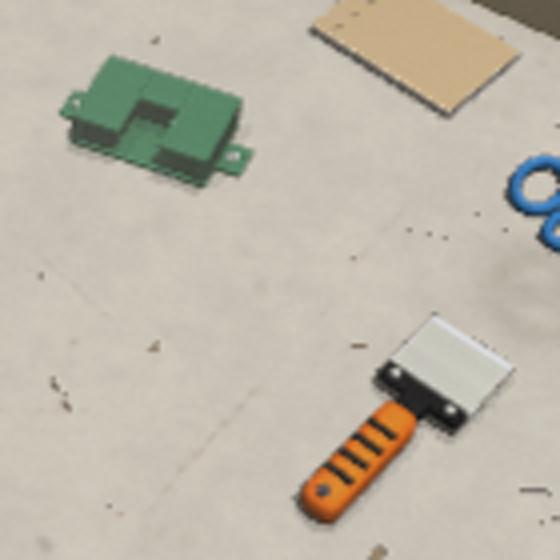

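```bash
cat > go.py <<'E'
from h import *
import sys
# args x y z yaw_y(deg)
x,y,z,a=map(float,sys.argv[1:5]); s=bot.read_state(); R=np.array(s['tcp_rot']);p=np.array(s['position'])
a=np.radians(a); Y=np.array([-np.sin(a),np.cos(a),0]); X=np.array([-np.cos(a),-np.sin(a),0]) # a = scraper yaw; tool y = scraper y
from scipy.spatial.transform import Rotation as Ro
T=np.c_[X,Y,np.cross(X,Y)]
print('p',p.round(4),'toolyaw',np.degrees(np.arctan2(R[1,1],R[0,1])).round(2)-90,'F',s['force'].round(1),'op',round(s['opening'],3),'q',s['joint_positions'].round(0),'t',s['time_s'])
print('dp',(R.T@(np.array([x,y,z])-p)*1000).round(1),'turn',Ro.from_matrix(R.T@T).as_rotvec(degrees=True).round(2))
E
python3 go.py 0.5 0.3 0.235 -7; python3 go.py 0.486 -0.243 0.235 -7
```

```text
p [0.1366 0.6092 0.2327] toolyaw -12.650000000000006 F [ 0.1 -0.2  0.1] op 1.005 q [ 67.  30.  82.  -0.  68. -10.] t 0.1
dp [-422.3 -222.1   -2. ] turn [-0.11 -0.03 -5.65]
p [0.1366 0.6092 0.2327] toolyaw -12.650000000000006 F [ 0.1 -0.2  0.1] op 1.005 q [ 67.  30.  82.  -0.  68. -10.] t 0.1
dp [-527.6 -755.    -1. ] turn [-0.11 -0.03 -5.65]
```

Emit:
jog_arm(rows=[{"dp": [-44, -23, 0], "turn": [0, 0, 0], "grip": 1}, {"dp": [-88, -46, 0], "turn": [0, 0, 0], "grip": 1}, {"dp": [-132, -69, 0], "turn": [0, 0, 0], "grip": 1}, {"dp": [-176, -92, 0], "turn": [0, 0, 0], "grip": 1}, {"dp": [-220, -115, 0], "turn": [0, 0, 0], "grip": 1}, {"dp": [-264, -138, 0], "turn": [0, 0, 0], "grip": 1}, {"dp": [-308, -161, 0], "turn": [0, 0, 0], "grip": 1}, {"dp": [-352, -184, 0], "turn": [0, 0, 0], "grip": 1}, {"dp": [-396, -207, 0], "turn": [0, 0, 0], "grip": 1}, {"dp": [-422, -222, 0], "turn": [0, 0, -5.6], "grip": 1}])

```text
time_s: 1.1
position: [0.5028, 0.2982, 0.2332]
tcp_rot: [[-0.992, 0.123, 0.001], [0.123, 0.992, -0.0], [-0.001, -0.0, -1.0]]
force: [0.7, 0.3, 0.9]
opening: 1.001
```

```bash
python3 go.py 0.486 -0.243 0.235 -7
```

```text
p [0.5028 0.2982 0.2332] toolyaw -7.069999999999993 F [0.7 0.3 0.9] op 1.001 q [ 20.  27.  88.  -0.  65. -63.] t 1.1
dp [ -49.9 -539.1   -1.5] turn [-0.02  0.06 -0.07]
```

Emit:
jog_arm(rows=[{"dp": [-5, -48, 0], "turn": [0, 0, 0], "grip": 1}, {"dp": [-10, -96, 0], "turn": [0, 0, 0], "grip": 1}, {"dp": [-15, -144, 0], "turn": [0, 0, 0], "grip": 1}, {"dp": [-20, -192, 0], "turn": [0, 0, 0], "grip": 1}, {"dp": [-25, -240, 0], "turn": [0, 0, 0], "grip": 1}, {"dp": [-30, -288, 0], "turn": [0, 0, 0], "grip": 1}, {"dp": [-35, -336, 0], "turn": [0, 0, 0], "grip": 1}, {"dp": [-40, -384, 0], "turn": [0, 0, 0], "grip": 1}, {"dp": [-45, -432, 0], "turn": [0, 0, 0], "grip": 1}, {"dp": [-48, -480, 0], "turn": [0, 0, 0], "grip": 1}])

```text
time_s: 2.1
position: [0.4883, -0.1834, 0.2333]
tcp_rot: [[-0.992, 0.123, -0.0], [0.123, 0.992, 0.0], [0.0, 0.0, -1.0]]
force: [0.8, 0.2, 0.8]
opening: 1.001
```

Emit:
jog_arm(rows=[{"dp": [-2, -45, 0], "turn": [0, 0, 0], "grip": 1}, {"dp": [-2, -60, 20], "turn": [0, 0, 0], "grip": 1}, {"dp": [-2, -60, 60], "turn": [0, 0, 0], "grip": 1}, {"dp": [-2, -60, 100], "turn": [0, 0, 0], "grip": 1}, {"dp": [-2, -60, 100], "turn": [0, 0, 0], "grip": 1}, {"dp": [-2, -60, 100], "turn": [0, 0, 0], "grip": 1}])

```text
time_s: 2.7
position: [0.4831, -0.241, 0.1333]
tcp_rot: [[-0.992, 0.123, -0.002], [0.123, 0.992, 0.001], [0.002, 0.001, -1.0]]
force: [-0.6, 0.5, 1.0]
opening: 0.996
```

```bash
python3 go.py 0.486 -0.243 0.014 -7
python3 - <<'E'
from h import *
for n in('top','scene'): cap(n,n+'1.png')
z=np.load('pics/top1.png.npz')['im'][130:280,340:490,::-1]; a=cv2.resize(z,None,fx=2.6,fy=2.6,interpolation=2)
z=np.load('pics/scene1.png.npz')['im'][180:330,320:470,::-1]; b=cv2.resize(z,None,fx=2.6,fy=2.6,interpolation=2)
cv2.imwrite('pics/z2.png',np.hstack([a,b]))
E
```

```text
p [ 0.4831 -0.241   0.1333] toolyaw -7.049999999999997 F [-0.6  0.5  1. ] op 0.996 q [ -38.   32.  100.   -0.   49. -121.] t 2.7
dp [ -3.4  -1.7 119.3] turn [ 0.06 -0.1  -0.05]
```

View pics/z2.png

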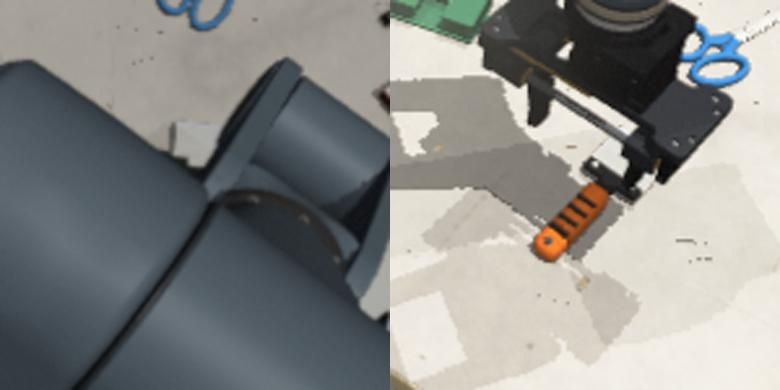

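The scene view shows the open fingers straddling the handle at about (570,225) in the crop, so I descend.

Emit:
jog_arm(rows=[{"dp": [-3, -2, 30], "turn": [0, 0, 0], "grip": 1}, {"dp": [-3, -2, 60], "turn": [0, 0, 0], "grip": 1}, {"dp": [-3, -2, 85], "turn": [0, 0, 0], "grip": 1}, {"dp": [-3, -2, 105], "turn": [0, 0, 0], "grip": 1}, {"dp": [-3, -2, 115], "turn": [0, 0, 0], "grip": 1}, {"dp": [-3, -2, 118], "turn": [0, 0, 0], "grip": 1}, {"dp": [-3, -2, 118], "turn": [0, 0, 0], "grip": 1}])

```text
time_s: 3.5
position: [0.4869, -0.2441, 0.0166]
tcp_rot: [[-0.992, 0.122, 0.002], [0.122, 0.992, -0.001], [-0.002, -0.001, -1.0]]
force: [-0.1, 0.7, 0.5]
opening: 0.999
```

```bash
python3 go.py 0.486 -0.243 0.014 -7
python3 - <<'E'
from h import *
for n in('scene',): cap(n,n+'2.png')
z=np.load('pics/scene2.png.npz')['im'][180:330,320:470,::-1]; b=cv2.resize(z,None,fx=4,fy=4,interpolation=2)
cv2.imwrite('pics/z3.png',b)
E
```

```text
p [ 0.4869 -0.2441  0.0166] toolyaw -7.030000000000001 F [-0.1  0.7  0.5] op 0.999 q [ -38.   44.  102.   -0.   34. -121.] t 3.5
dp [1.  1.  2.6] turn [-0.06  0.1  -0.03]
```

View pics/z3.png

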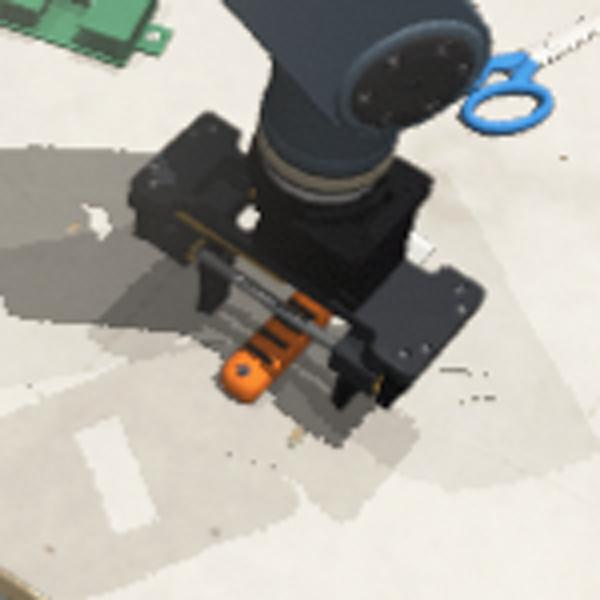

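The handle at about (275,345) in the crop sits between the two fingers. I go 2 mm lower and close.

Emit:
jog_arm(rows=[{"dp": [0, 0, 2], "turn": [0, 0, 0], "grip": 1}, {"dp": [0, 0, 2], "turn": [0, 0, 0], "grip": 0.6}, {"dp": [0, 0, 2], "turn": [0, 0, 0], "grip": 0.4}, {"dp": [0, 0, 2], "turn": [0, 0, 0], "grip": 0.2}, {"dp": [0, 0, 2], "turn": [0, 0, 0], "grip": 0.0}, {"dp": [0, 0, 2], "turn": [0, 0, 0], "grip": 0.0}, {"dp": [0, 0, 2], "turn": [0, 0, 0], "grip": 0.0}, {"dp": [0, 0, 2], "turn": [0, 0, 0], "grip": 0.0}, {"dp": [0, 0, 2], "turn": [0, 0, 0], "grip": 0.0}, {"dp": [0, 0, 2], "turn": [0, 0, 0], "grip": 0.0}])

```text
time_s: 4.55
position: [0.486, -0.2436, 0.0135]
tcp_rot: [[-0.992, 0.123, -0.0], [0.123, 0.992, 0.0], [0.0, 0.0, -1.0]]
force: [0.2, -0.2, -0.4]
opening: 0.298
```

```bash
python3 go.py 0.465 -0.03 0.035 10.3
```

```text
p [ 0.486  -0.2436  0.0135] toolyaw -7.049999999999997 F [ 0.2 -0.2 -0.4] op 0.298 q [ -38.   44.  102.   -0.   34. -121.] t 4.55
dp [ 47.1 209.4 -21.5] turn [ 0.000e+00 -1.000e-02 -1.735e+01]
```

Emit:
jog_arm(rows=[{"dp": [0, 0, -7], "turn": [0, 0, 0], "grip": 0}, {"dp": [0, 0, -15], "turn": [0, 0, 0], "grip": 0}, {"dp": [0, 0, -22], "turn": [0, 0, 0], "grip": 0}, {"dp": [5, 22, -22], "turn": [0, 0, -2], "grip": 0}, {"dp": [12, 52, -22], "turn": [0, 0, -5], "grip": 0}, {"dp": [20, 90, -22], "turn": [0, 0, -8], "grip": 0}, {"dp": [30, 130, -22], "turn": [0, 0, -11], "grip": 0}, {"dp": [38, 170, -22], "turn": [0, 0, -14], "grip": 0}, {"dp": [44, 195, -22], "turn": [0, 0, -16], "grip": 0}, {"dp": [47, 209, -22], "turn": [0, 0, -17.3], "grip": 0}])

```text
time_s: 5.55
position: [0.4643, -0.0283, 0.0362]
tcp_rot: [[-0.983, -0.181, -0.001], [-0.181, 0.983, 0.0], [0.001, 0.0, -1.0]]
force: [0.5, 0.6, -1.5]
opening: 0.297
```

Emit:
jog_arm(rows=[{"dp": [0, 0, 0], "turn": [0, 0, 0], "grip": 0}, {"dp": [0, 0, 0], "turn": [0, 0, 0], "grip": 0}, {"dp": [0, 0, 0], "turn": [0, 0, 0], "grip": 0}])

```text
time_s: 5.85
position: [0.4661, -0.0319, 0.0357]
tcp_rot: [[-0.984, -0.176, 0.002], [-0.176, 0.984, -0.001], [-0.002, -0.001, -1.0]]
force: [0.3, 0.2, -1.5]
opening: 0.298
```

```bash
python3 go.py 0.465 -0.03 0.035 10.3
python3 - <<'E'
from h import *
for n in('top','scene'): cap(n,n+'3.png')
z=np.load('pics/top3.png.npz')['im'][130:280,250:400,::-1]; a=cv2.resize(z,None,fx=2.6,fy=2.6,interpolation=2)
z=np.load('pics/scene3.png.npz')['im'][130:280,250:400,::-1]; b=cv2.resize(z,None,fx=2.6,fy=2.6,interpolation=2)
cv2.imwrite('pics/z4.png',np.hstack([a,b]))
E
```

```text
p [ 0.4661 -0.0319  0.0357] toolyaw 10.150000000000006 F [ 0.3  0.2 -1.5] op 0.298 q [ -18.   39.  113.   -0.   28. -118.] t 5.85
dp [0.8 2.  0.7] turn [-0.06  0.09 -0.15]
```

View pics/z4.png

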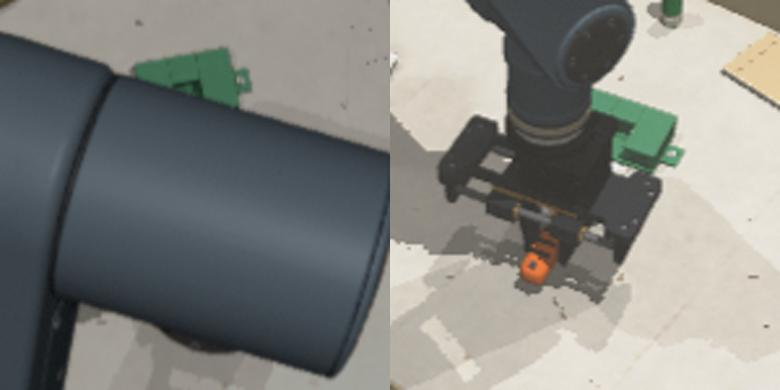

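The scraper is held level, with the handle end at about (535,265) in the right crop; the blade is hidden by the gripper. Next I lower it to just above the desk and line it up.

```bash
python3 go.py 0.465 -0.0288 0.015 10.3
```

```text
p [ 0.4657 -0.0318  0.0356] toolyaw 10.129999999999995 F [ 0.2  0.5 -0.2] op 0.299 q [ -18.   39.  113.   -0.   28. -118.] t 5.95
dp [ 0.2  3.  20.6] turn [-0.03  0.05 -0.17]
```

Emit:
jog_arm(rows=[{"dp": [0, 3, 5], "turn": [0, 0, -0.2], "grip": 0}, {"dp": [0, 3, 10], "turn": [0, 0, -0.2], "grip": 0}, {"dp": [0, 3, 15], "turn": [0, 0, -0.2], "grip": 0}, {"dp": [0, 3, 18], "turn": [0, 0, -0.2], "grip": 0}, {"dp": [0, 3, 20], "turn": [0, 0, -0.2], "grip": 0}, {"dp": [0, 3, 20], "turn": [0, 0, -0.2], "grip": 0}, {"dp": [0, 3, 20], "turn": [0, 0, -0.2], "grip": 0}])

```text
time_s: 6.65
position: [0.4645, -0.0275, 0.0155]
tcp_rot: [[-0.983, -0.181, -0.0], [-0.181, 0.983, 0.0], [0.0, 0.0, -1.0]]
force: [-0.5, -0.5, -1.1]
opening: 0.295
```

```bash
python3 go.py 0.5453 -0.0142 0.015 10.3
```

```text
p [ 0.4645 -0.0275  0.0155] toolyaw 10.450000000000003 F [-0.5 -0.5 -1.1] op 0.295 q [ -17.   42.  113.   -0.   25. -118.] t 6.65
dp [-81.8  -1.6   0.5] turn [ 0.   -0.    0.15]
```

Sliding partly in, then checking force.

Emit:
jog_arm(rows=[{"dp": [-6, -1, 0], "turn": [0, 0, 0], "grip": 0}, {"dp": [-12, -1, 0], "turn": [0, 0, 0], "grip": 0}, {"dp": [-18, -1, 0], "turn": [0, 0, 0], "grip": 0}, {"dp": [-24, -1, 0], "turn": [0, 0, 0], "grip": 0}, {"dp": [-30, -1, 0], "turn": [0, 0, 0], "grip": 0}, {"dp": [-35, -1, 0], "turn": [0, 0, 0], "grip": 0}, {"dp": [-40, -1, 0], "turn": [0, 0, 0], "grip": 0}, {"dp": [-45, -1, 0], "turn": [0, 0, 0], "grip": 0}, {"dp": [-45, -1, 0], "turn": [0, 0, 0], "grip": 0}])

```text
time_s: 7.55
position: [0.51, -0.0203, 0.0156]
tcp_rot: [[-0.983, -0.182, 0.001], [-0.182, 0.983, -0.0], [-0.001, -0.001, -1.0]]
force: [-0.2, -0.1, 0.3]
opening: 0.294
```

```bash
python3 go.py 0.5453 -0.0142 0.015 10.3
python3 - <<'E'
from h import *
for n in('top','scene'): cap(n,n+'4.png')
z=np.load('pics/top4.png.npz')['im'][130:280,250:400,::-1]; a=cv2.resize(z,None,fx=2.6,fy=2.6,interpolation=2)
z=np.load('pics/scene4.png.npz')['im'][130:280,250:400,::-1]; b=cv2.resize(z,None,fx=2.6,fy=2.6,interpolation=2)
cv2.imwrite('pics/z5.png',np.hstack([a,b]))
E
```

```text
p [ 0.51   -0.0203  0.0156] toolyaw 10.469999999999999 F [-0.2 -0.1  0.3] op 0.294 q [ -15.   43.  107.   -0.   30. -115.] t 7.55
dp [-35.8  -0.4   0.6] turn [-0.03  0.07  0.17]
```

View pics/z5.png

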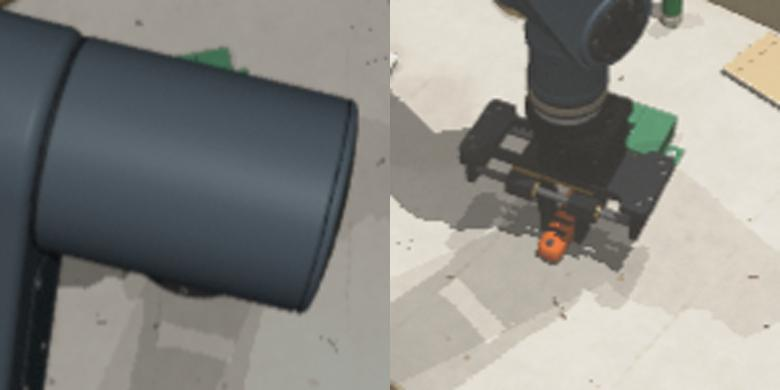

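The blade edge should be about 15 mm inside with no contact force (the garage mouth is hidden behind the gripper). I continue.

Emit:
jog_arm(rows=[{"dp": [-5, 0, 0], "turn": [0, 0, 0], "grip": 0}, {"dp": [-10, 0, 0], "turn": [0, 0, 0], "grip": 0}, {"dp": [-15, 0, 0], "turn": [0, 0, 0], "grip": 0}, {"dp": [-20, 0, 0], "turn": [0, 0, 0], "grip": 0}, {"dp": [-25, 0, 0], "turn": [0, 0, 0], "grip": 0}, {"dp": [-30, 0, 0], "turn": [0, 0, 0], "grip": 0}, {"dp": [-33, 0, 0], "turn": [0, 0, 0], "grip": 0}, {"dp": [-36, 0, 0], "turn": [0, 0, 0], "grip": 0}, {"dp": [-36, 0, 0], "turn": [0, 0, 0], "grip": 0}, {"dp": [-36, 0, 0], "turn": [0, 0, 0], "grip": 0}])

```text
time_s: 8.65
position: [0.5441, -0.0137, 0.0155]
tcp_rot: [[-0.983, -0.181, -0.0], [-0.181, 0.983, 0.0], [0.0, 0.0, -1.0]]
force: [-0.2, -0.6, -1.1]
opening: 0.299
```

```bash
python3 go.py 0.5453 -0.0142 0.0135 10.3
```

```text
p [ 0.5441 -0.0137  0.0155] toolyaw 10.450000000000003 F [-0.2 -0.6 -1.1] op 0.299 q [ -13.   44.  102.   -0.   34. -114.] t 8.65
dp [-1.1 -0.7  2. ] turn [ 0.01 -0.03  0.15]
```

Emit:
jog_arm(rows=[{"dp": [-1, 0, 1], "turn": [0, 0, 0], "grip": 0}, {"dp": [-1, 0, 1.8], "turn": [0, 0, 0], "grip": 0}, {"dp": [-1, 0, 1.8], "turn": [0, 0, 0], "grip": 0}, {"dp": [-1, 0, 1.8], "turn": [0, 0, 0], "grip": 0.4}, {"dp": [-1, 0, 1.8], "turn": [0, 0, 0], "grip": 0.8}, {"dp": [-1, 0, 1.8], "turn": [0, 0, 0], "grip": 0.9}, {"dp": [-1, 0, 1.8], "turn": [0, 0, 0], "grip": 0.9}, {"dp": [-1, 0, 1.8], "turn": [0, 0, 0], "grip": 0.9}, {"dp": [-1, 0, 1.8], "turn": [0, 0, 0], "grip": 0.9}])

```text
time_s: 9.55
position: [0.5454, -0.0136, 0.0138]
tcp_rot: [[-0.983, -0.181, 0.0], [-0.181, 0.983, -0.0], [-0.0, -0.0, -1.0]]
force: [0.3, 0.3, -0.9]
opening: 0.759
```

Emit:
jog_arm(rows=[{"dp": [0, 0, -10], "turn": [0, 0, 0], "grip": 0.9}, {"dp": [0, 0, -30], "turn": [0, 0, 0], "grip": 0.9}, {"dp": [0, 0, -65], "turn": [0, 0, 0], "grip": 0.9}, {"dp": [0, 0, -105], "turn": [0, 0, 0], "grip": 0.9}, {"dp": [0, 0, -150], "turn": [0, 0, 0], "grip": 0.9}, {"dp": [0, -45, -150], "turn": [0, 0, 0], "grip": 0.9}, {"dp": [0, -90, -150], "turn": [0, 0, 0], "grip": 0.9}, {"dp": [0, -135, -150], "turn": [0, 0, 0], "grip": 0.9}, {"dp": [0, -180, -150], "turn": [0, 0, 0], "grip": 0.9}, {"dp": [0, -225, -150], "turn": [0, 0, 0], "grip": 0.9}])

```text
time_s: 10.55
position: [0.5862, -0.2365, 0.1647]
tcp_rot: [[-0.983, -0.181, 0.001], [-0.181, 0.983, -0.0], [-0.001, -0.0, -1.0]]
force: [1.1, -0.0, -0.1]
opening: 0.899
```

Emit:
jog_arm(rows=[{"dp": [0, -45, 0], "turn": [0, 0, 0], "grip": 0.9}, {"dp": [0, -90, 0], "turn": [0, 0, 0], "grip": 0.9}, {"dp": [0, -130, 0], "turn": [0, 0, 0], "grip": 0.9}, {"dp": [0, -130, 0], "turn": [0, 0, 0], "grip": 0.9}, {"dp": [0, -130, 0], "turn": [0, 0, 0], "grip": 0.9}])

```text
time_s: 11.05
position: [0.6091, -0.3633, 0.1638]
tcp_rot: [[-0.984, -0.179, -0.0], [-0.179, 0.984, 0.001], [0.0, 0.001, -1.0]]
force: [-0.4, -0.4, 0.3]
opening: 0.899
```

Run:
```python
from m import *
print(bot.read_state()['position'])
for n in('top','scene'): cap(n,n+'5.png')
z=np.load('pics/top5.png.npz')['im'][130:280,250:400,::-1]; a=cv2.resize(z,None,fx=2.6,fy=2.6,interpolation=2)
z=np.load('pics/scene5.png.npz')['im'][130:280,250:400,::-1]; b=cv2.resize(z,None,fx=2.6,fy=2.6,interpolation=2)
cv2.imwrite('pics/z6.png',np.hstack([a,b]))
```

```text
[ 0.60907746 -0.36334559  0.16380517]
```

View pics/z6.png

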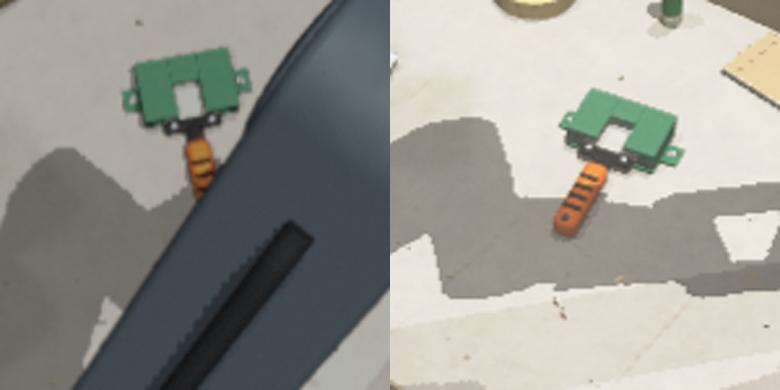

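Both crops show the blade inside, visible through the notch, with the clamp bar right at the mouth (left (190,125), right (605,155)). I check the numbers in the scene view.

Run:
```python
from m import *
def one(n,f,nm,lo,hi,roi,zc,h):
    uv,P=seg(n,f,lo,hi,0,1,nm,roi); k=P[:,2]>zc
    Q=plane(n,uv[k],h); print(n,nm,k.sum(),'depth',rect(P[k]),'plane',rect(Q),'ztop',np.percentile(P[:,2],[50,90]).round(4))
one('scene','scene5.png','o',(3,110,50),(22,255,255),(300,185,345,230),.016,.024)
one('scene','scene5.png','g',(60,60,30),(95,255,255),(300,150,380,210),.024,.029)
for f in('scene0.png','scene5.png'): one('scene',f,'blue',(105,110,30),(130,255,255),(210,140,260,195),.012,.024)
print(bot.read_state()['force'].round(2))
```

```text
scene o 245 depth (array([546.2, -15.2]), array([88. , 25.6]), 10.8) plane (array([543.4, -17.7]), array([90.8, 25.6]), 10.4) ztop [0.0226 0.0257]
scene g 510 depth (array([647.1,   2.8]), array([ 65.1, 100.5]), 9.8) plane (array([645.7,   1.7]), array([ 64.1, 101. ]), 10.7) ztop [0.0283 0.0308]
scene blue 198 depth (array([481.5, 248.7]), array([84. , 23.4]), 16.0) plane (array([478.6, 246.6]), array([90.3, 23.9]), 16.6) ztop [0.0235 0.0262]
scene blue 220 depth (array([479.9, 248.1]), array([85.7, 26.3]), 15.0) plane (array([477.4, 245.2]), array([93.5, 25.9]), 16.9) ztop [0.0231 0.0262]
[-0.1   0.26  0.07]
```

```bash
python3 -c "
from h import *
print(bot.hand_in())"
```

```text
the job is handed in; nothing more can be done
None
```

The orange-handled scraper is in the garage, blade first, and the job is handed in after about 11 s of robot time. I gripped it across the middle of the handle, carried it to the slot axis, slid it in just above the desk, set it down, let go and moved the arm clear.

Last checks, from the scene camera:
- **Depth in the slot:** the front edge is about 48–50 mm past the mouth (the limits are 40–60 mm). The lower figure would leave up to 1 mm of the 49 mm blade outside. The depth and plane-projection estimates differ by about 1.5 mm, and calibration adds about 2 mm.
- **Alignment:** the edge is under 1 mm off the slot's middle sideways, and the scraper points along the slot within about 1°.
- **Handle:** its top reads about 24 mm above the desk, so it is lying flat on it.
- **Forces:** the wrist force stayed under 2 N in every reading between moves.
- **Blue scraper:** it reads within about 2 mm of where it started, which is measurement noise.

The top camera's view of the handle was partly blocked by the arm at the end, so these final numbers rest on the scene camera alone.

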